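# Re-seat a calibration plate under its spring clip

## Task

The white dot-grid calibration plate has crept away from the near stop of its holder. Swing the spring clip clear of the plate, then slide the plate back toward the robot until it is fully home against the near stop, then swing the clip back so that its pad presses on the plain border of the plate, clear of the dots. Let go of everything and leave the other things on the table where they are.

Things in the scene. Friction and masses are not known exactly. Their poses are not given: they have to be found in the camera images.
- holder: Flat dark steel plate holder fixed to the table, 200 x 172 mm, base 12 mm thick. Origin at table height below the plate's centre when home; +x along the pocket away from the robot (within 0.35 rad of the robot's x), +y left. Pocket on the base: near stop's face at x = -65 mm, far fence's at +106 mm (both 6 mm high), side rails at y = +/-51.5 mm (5 mm high), so the plate slides only along x.
- plate_center (a point): Centre (half-way up) of the loose white calibration plate, 130 (x) x 100 (y) x 8 mm, 0.25 kg, in the holder's pocket, axes as the holder's; top 20 mm above the table. Starts 26 to 38 mm from home; home is 0 in the holder's x. Black dots fill +/-39 x +/-21 mm of it; round them a plain border, 29 mm wide at the long sides. It slides easily: press on top with closed fingers (6 to 15 N) and drag.
- clip_pivot (a point): Top of the pivot screw of the spring clip, in the holder's frame always at x = -50, y = +80, z = 32 mm. The clip swings about the vertical line through it.
- clip (a joint): Swing angle of the clip: at 0 it points along the holder's +x, outside the plate; positive turns it clockwise seen from above, over the plate (range -1.2 to 1.45). It stays where left (about 1 N at the knob). Below 0.2 it is clear of the plate; at 0.5 to 0.75 its pad is on the plain left border; above that it reaches the dots, where it starts (0.75 to 1.05).
- clip_knob (a point): Middle of the upright round knob on the clip's end, 75 mm from the pivot straight above the pad; steel, 14 mm diameter, free between about 35 and 61 mm above the table. To be pinched or pushed sideways. The leaf is sprung: the knob rises some 2 mm when the pad rides up on the plate.
- clip_toe (a point): Underside of the clip's round pad (dome, contact patch and rim within 6 mm of this point), 75 mm from the pivot. It hangs 18 mm above the table when clear and rides up on the plate (20 mm) by itself when swung over its edge, pressing down with about 3 N.
- clip_leaf: The flat spring-steel leaf of the clip with its pad and knob, 16 mm wide and 95 mm long, its underside about 24 mm above the table; origin on the pivot line, x along the leaf toward the knob.
- plate: The same calibration plate; origin at the centre of its underside, axes along the holder's.
- loupe: Bystander: small black eye loupe, 34 x 34 x 30 mm, to the right of the holder; origin at the underside.
- magnet_base: Bystander: small black magnetic base, 48 x 50 x 51 mm, right of the holder; origin at the underside.
- moulded_cover: Bystander: black moulded cover, 61 x 70 x 16 mm, in front of the holder (robot's side); origin at the underside.
- marker: Bystander: felt marker, 130 mm long, 14 mm high, behind the holder; origin at the underside.
Not all that is in view belongs to the job. There is more than one size of the plate; the job needs the largest.

How it is judged:
By the outcome, as a careful person would: the job done as asked, in the order asked, and still so for the second after the job is handed in, with the robot touching nothing.
It also fails if it takes over 61 s, if anything falls off the work surface, if the arm or the gripper's body presses on something with over 40 N, if the wrist force passes 120 N, or if a joint passes its speed limit or range.

## Robot

A 6-joint arm with a two-finger parallel gripper is mounted at the origin on a cart in front of the work surface, level with it; the furniture and walls round the work are solid. World frame = base frame: x ahead of the robot, y to its left, z up, the work surface at z = 0. Lengths are in m, angles in rad, forces in N, time in s.
With the tool pointing down it reaches from about 0.325 to 0.9 m from the base axis. Payload 3.5 kg.
Tool frame: the origin (TCP) lies at the very end of the fingers, on their centre line; the grasp point (between the pads) lies 19 mm behind it; z points along the fingers, y is the line along which they close (so a half turn about z gives the same grasp; the last joint's range is limited). The gripper opens to 85 mm and grips with 20 to 120 N. Pads are 22 mm wide; open, the fingers measure 114 mm over their backs; the gripper's body (76 mm by 85 mm) begins 54 mm behind the grasp point. The pads swing forward as they close: fully open they stand 13 mm farther back than shut.
Start: joints at [1.157, 0.276, -0.026, 1.268, 0, 1.467], TCP at [0.191, 0.595, 0.231] pointing down, gripper open.
Joint ranges: [-3.12, 3.12], [-0.85, 1.88], [-1.08, 1.24], [-1.95, 2.15], [-1.57, 1.53], [-3.14, 3.14]. Speed limits (rad/s): [2.57, 2.57, 3.14, 3.14, 3.14, 3.14].

## Interface

Orientations are given as a unit quaternion [w, x, y, z].
In Python, from plant import env gives the robot as it stands.
- The arm moves only by the tool apply_moves, never from a script. Its argument "deltas" is a list that holds one entry, the list of rows, each a list of 5 numbers: the shift along the tool's x, y, z in cm, then the turn about the tool's z in degrees, then the closure in counts, from 0 (fully open) to 255 (shut). In form: [[[x, y, z, twist, grip], ...]]. A call has 1 to 5 rows; each row shifts and turns the commanded pose from where the row before left it, along the tool's axes as they then stand; what a row does not reach is not made up. A row lasts 1/10 s, in which the tool goes at most 50 mm and 8.59 degrees, less where a joint would pass 70% of its speed; a pose out of reach is approached as far as the arm can. A call is refused whole if a number of a shift passes 5 or a number of a turn 8.59, either way. A call with a gripper value outside its range is refused whole. The fingers move at their own pace and stop on an object; "squeeze" is the grip in N (left out, the last holds). Time passes only in rows, so rows that do not move let the fingers close. It gives the time, the measured TCP pose, the force, the opening and the grip force at its end, in the units of the state.
- env.observe(): the state, without advancing time (a new reading comes with each control period).
- env.read_camera(name): name is "scene" or "top"; returns the picture (384x512x3 uint8, red, green, blue); there is no depth.
- env.camera_model(name): a dict with "fx", "fy", "cx", "cy" (pixels), "k1" (the pictures are not rectified: a ray, as slopes to the right and down, at radius r is drawn at 1 + k1 r^2 times it, then the intrinsics apply), "R" (3x3) and "t" (3): a world point X has camera coordinates R X + t. Camera axes: x right, y down, z forward; pixel columns grow to the right and rows downward; lengths in m; the calibration is good to about 2 mm. A picture is of the moment at which its call begins. camera_model takes no time and is no camera call.
- env.job_done(): hands the job in; it is judged then, once.
The state is a dict: "time": time; "joint_positions": joint angles; "dq": joint speeds; "joint_torque": joint torques, N m; "ee_pos": TCP position; "tool_rot": TCP orientation; "wrist_force": force on the tool from outside, world axes, zero at the start; "moment": the same for the moment, N m; "grip_width": opening from 0.0 (shut) to 1.0 (fully open); "grasp_force": force on a finger pad.
Only numpy, scipy, OpenCV 4.12 (cv2) and the standard library are available. Lean on these libraries where they do the work, as an engineer would, in place of code of your own. Each camera call takes 0.05 s, during which the arm holds its last target. There are 200 camera calls.

## Working session

There is one attempt and no reset: what is moved stays moved. The work goes in short steps, Python scripts to look and compute and a tool call to move; the robot and the scene stay as the last step left them, time stands still between calls to the robot, and variables do not carry over. Pictures are saved under pics/ and viewed, at most 10 in all, crops included, and the job is handed in when it is done.

Besides the shell and the picture viewer there is one more tool, called after "Emit:" by a JSON object that holds its "fn" and its "kwargs". apply_moves: Moves the arm, as the interface text tells. Its arguments: {"type":"object","properties":{"deltas":{"type":"array","items":{"type":"array","items":{"type":"array","items":{"type":"number"}}}},"squeeze":{"type":"number"}},"required":["deltas"]}

```bash
mkdir -p pics; cat > h.py <<'E'
import numpy as np, cv2
from plant import env
def pix2world(name,uv,z):
    m=env.camera_model(name);R=np.array(m["R"]);t=np.array(m["t"])
    d=np.array([(uv[0]-m["cx"])/m["fx"],(uv[1]-m["cy"])/m["fy"]]);s=d.copy()
    for _ in range(30): s=d/(1+m["k1"]*(s@s))
    r=R.T@np.array([s[0],s[1],1]);c=-R.T@t
    return c+r*(z-c[2])/r[2]
def world2pix(name,X):
    m=env.camera_model(name);p=np.array(m["R"])@np.array(X)+np.array(m["t"]);s=p[:2]/p[2]
    s=s*(1+m["k1"]*(s@s));return np.array([s[0]*m["fx"]+m["cx"],s[1]*m["fy"]+m["cy"]])
def snap(name,f,crop=None,k=1):
    im=env.read_camera(name)[:,:,::-1]
    if crop: x0,y0,x1,y1=crop; im=im[y0:y1,x0:x1]
    cv2.imwrite("pics/"+f,cv2.resize(im,None,fx=k,fy=k,interpolation=cv2.INTER_CUBIC))
E
python3 - <<'E'
from h import *
snap("top","t0.png",None,1.5);snap("scene","s0.png",None,1.5)
o=env.observe();print(o)
for n in("top","scene"):
  m=env.camera_model(n);print(n,m["fx"],-np.array(m["R"]).T@m["t"],np.round(m["R"],2).tolist())
E
```

```text
{'time': 0.1, 'joint_positions': array([ 1.15657067e+00,  2.77098598e-01, -2.77418535e-02,  1.26800656e+00,
        4.18963186e-06,  1.46738149e+00]), 'dq': array([ 0.00096181, -0.00024275,  0.00261311,  0.00215999, -0.00251535,
       -0.00106215]), 'joint_torque': array([ 8.58969524e-04, -4.46707892e+01,  2.96129179e+01,  8.44141381e-03,
       -3.96075313e-05,  5.34729509e-06]), 'ee_pos': array([0.19087555, 0.59439819, 0.23024654]), 'tool_rot': array([-2.64451702e-04,  1.54780557e-01,  9.87948343e-01, -9.90655711e-04]), 'wrist_force': array([ 0.2920028 ,  0.23378742, -0.13112379]), 'moment': array([ 0.00644469,  0.01451707, -0.01223239]), 'grasp_force': 0.0, 'grip_width': 0.9986012714027737}
top 395.4125499175502 [ 0.43020961 -0.22892403  1.07094594] [[-0.0, -1.0, -0.03], [-0.99, 0.01, -0.15], [0.15, 0.03, -0.99]]
scene 429.10275337977527 [ 0.27370052 -0.75992038  0.68605524] [[0.88, -0.48, 0.02], [-0.33, -0.63, -0.7], [0.35, 0.61, -0.71]]
```

View pics/t0.png

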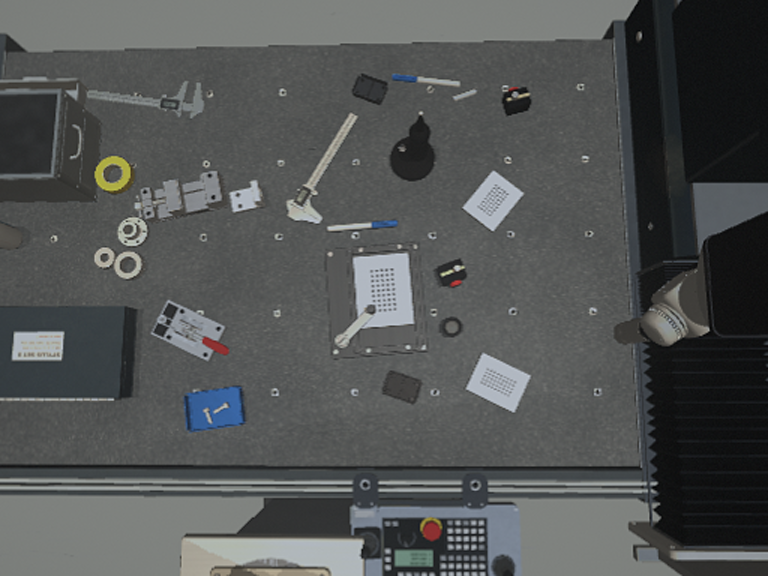

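View pics/s0.png

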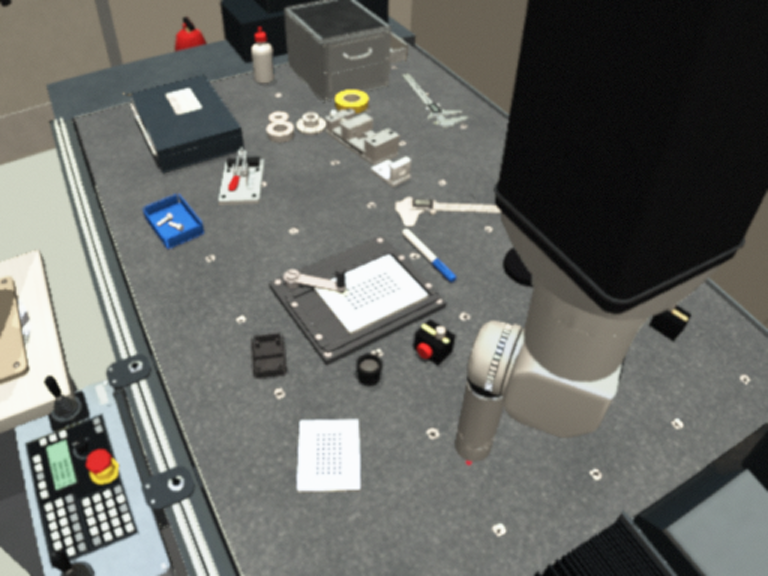

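The holder sits in the middle of the top view, around (250,200) in native pixels. The clip knob is over the dots, near (247,207).

```bash
python3 - <<'E'
from h import *
snap("top","t1.png",(205,150,305,250),6)
print(world2pix("top",env.observe()["ee_pos"]),world2pix("scene",env.observe()["ee_pos"]))
print(pix2world("top",(250,200),.02))
E
```

```text
[-123.96734594  364.63741363] [ 2.15977425 13.59990138]
[ 0.56057615 -0.18158914  0.02      ]
```

View pics/t1.png

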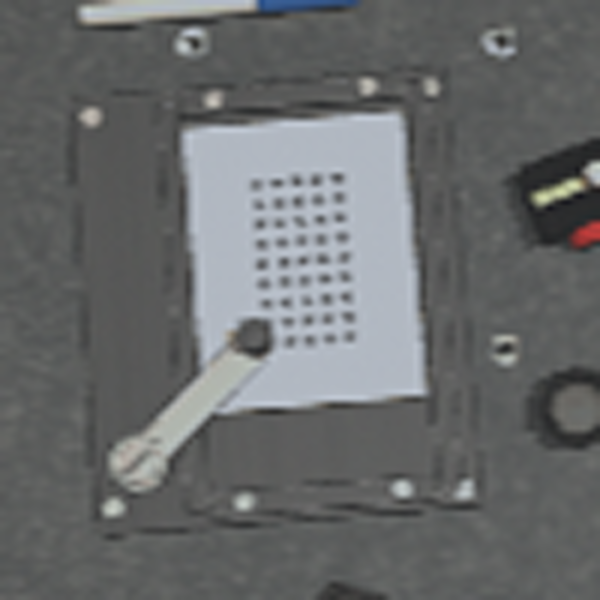

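The crop shows plate corners at (182,128), (403,113), (428,395) and about (212,412), the pivot at (138,465), and the knob top at (252,333).

```bash
python3 - <<'E'
from h import *
def P(u,v,z): return pix2world("top",((u+.5)/6-.5+205,(v+.5)/6-.5+150),z)
tl,tr,br,bl=[P(*c,.02) for c in((182,128),(403,113),(428,395),(212,412))]
print(np.round([tl,tr,br,bl],4).tolist(),np.linalg.norm(tl-tr),np.linalg.norm(tr-br))
d=tr-br;a1=np.arctan2(d[1],d[0]);d=tl-tr;a2=np.arctan2(-d[0],d[1])
# dot grid long axis
d=P(338,178,.02)-P(350,337,.02);a3=np.arctan2(d[1],d[0])
pv=P(138,465,.032);kn=P(252,332,.0615)
hs=[P(*c,.018)for c in((91,117),(432,87),(466,490),(114,508))]
d=hs[0]-hs[3];e=hs[1]-hs[2];a4,a5=[np.arctan2(q[1],q[0])for q in(d,e)];print(a1,a2,a3,a4,a5)
a=np.mean([a1,a3,a4,a5]);c,s=np.cos(a),np.sin(a);R=np.array([[c,-s],[s,c]])
pc=((tr+br)/2)[:2]+R@[0,.05];pc2=np.mean([tl,br],0)[:2]
O=pv[:2]-R@[-.05,.08]
print("a",a,"pivot",pv,"knob",kn,np.linalg.norm((kn-pv)[:2]),"O",O,"plate",pc,pc2,R.T@(pc-O),R.T@(pc2-O))
k=R.T@(kn-pv)[:2];print("clip",-np.arctan2(k[1],k[0]))
print("holder bolts",[np.round(R.T@(h[:2]-O),4).tolist() for h in hs])
E
```

```text
[[0.6403, -0.1406, 0.02], [0.6464, -0.2405, 0.02], [0.5189, -0.2506, 0.02], [0.5118, -0.1547, 0.02]] 0.10007681974628885 0.1278777812531761
0.07858656695367236 0.06057549981672987 0.07011582211325831 0.06899880897949806 0.07248431659182028
a 0.07254637865956226 pivot [ 0.48773968 -0.12316528  0.032     ] knob [ 0.54275061 -0.17466861  0.0615    ] 0.07535778041139417 O [ 0.54340679 -0.19933072] plate [ 0.57899082 -0.19567634] [ 0.57958571 -0.19559819] [0.03575531 0.00106554] [0.0363543  0.00110037]
clip 0.8250256393000428
holder bolts [[0.1097, 0.0926], [0.111, -0.0626], [-0.0712, -0.0626], [-0.0673, 0.0932]]
```

Emit:
{"fn": "apply_moves", "kwargs": {"deltas": [[[-3.3, -3.6, 0, 0, 60], [-3.3, -3.6, 0, 0, 60], [-3.3, -3.6, 0, 0, 60], [-3.3, -3.6, 0, 0, 60], [-3.3, -3.6, 0, 0, 60]]], "squeeze": 25}}

```text
time: 0.65
ee_pos: [0.2934, 0.3713, 0.231]
tool_rot: [0.0, 0.154, 0.988, -0.0]
wrist_force: [0.6, 0.6, 0.7]
grip_width: 0.766
grasp_force: 0.0
```

Emit:
{"fn": "apply_moves", "kwargs": {"deltas": [[[-3.3, -3.6, 0, 0, 60], [-3.3, -3.6, 0, 0, 60], [-3.3, -3.6, 0, 0, 60], [-3.3, -3.6, 0, 0, 60], [-3.3, -3.6, 0, 0, 60]]]}}

```text
time: 1.15
ee_pos: [0.3954, 0.1495, 0.2313]
tool_rot: [0.0, 0.155, 0.988, 0.0]
wrist_force: [1.9, -0.6, 1.2]
grip_width: 0.767
grasp_force: 0.0
```

Emit:
{"fn": "apply_moves", "kwargs": {"deltas": [[[-3.3, -3.6, 0, 0, 60], [-3.3, -3.6, 0, 0, 60], [-3.3, -3.6, 0, 0, 60], [-3.3, -3.6, 0, 0, 60], [-3.3, -3.6, 0, 0, 60]]]}}

```text
time: 1.65
ee_pos: [0.4975, -0.0725, 0.2312]
tool_rot: [0.0, 0.155, 0.988, 0.0]
wrist_force: [0.1, 0.8, -0.5]
grip_width: 0.768
grasp_force: 0.0
```

```bash
cat >> h.py <<'E'
from scipy.spatial.transform import Rotation
A=0.0715;O=np.array([.5434,-.1990]);RH=np.array([[np.cos(A),-np.sin(A)],[np.sin(A),np.cos(A)]])
PV=O+RH@[-.05,.08]
def knob(th): return PV+.075*np.array([np.cos(A-th),np.sin(A-th)])
def delta(X,frm=None):
    o=env.observe();w,x,y,z=o["tool_rot"];M=Rotation.from_quat([x,y,z,w]).as_matrix()
    return np.round(100*M.T@(np.array(X)-(o["ee_pos"] if frm is None else frm)),2)
def st():
    o=env.observe();w,x,y,z=o["tool_rot"];M=Rotation.from_quat([x,y,z,w]).as_matrix()
    print("t",o["time"],"pos",np.round(o["ee_pos"],4),"hold",np.round(RH.T@(o["ee_pos"][:2]-O),4),"F",np.round(o["wrist_force"],1),"g",round(o["grip_width"],3),round(o["grasp_force"],1),"yaz",np.degrees(np.arctan2(M[1,1],M[0,1])),"tilt",M[2].round(3),"q",np.round(o["joint_positions"],2))
E
python3 -c "
from h import *
st();print(knob(.825),delta([*knob(.825),.1]))"
```

```text
t 1.65 pos [ 0.4975 -0.0725  0.2312] hold [-0.0367  0.1295] F [ 0.1  0.8 -0.5] g 0.768 0.0 yaz 72.16210527063916 tilt [ 0.  0. -1.] q [-0.27  0.06 -0.29  1.23  0.    0.04]
[ 0.54251002 -0.17409102] [-7.39 -8.3  13.11]
```

Emit:
{"fn": "apply_moves", "kwargs": {"deltas": [[[-2.5, -2.8, 0, 0, 130], [-2.5, -2.8, 2, 0, 130], [-2.4, -2.7, 3, 0, 130], [0, 0, 3, 0, 130], [0, 0, 0, 0, 130]]]}}

```text
time: 2.15
ee_pos: [0.5386, -0.1715, 0.1463]
tool_rot: [-0.005, 0.156, 0.988, 0.001]
wrist_force: [-0.8, -0.1, -0.6]
grip_width: 0.494
grasp_force: 0.0
```

```bash
python3 -c "
from h import *
snap('scene','s1.png',(150,120,350,270),4)
st();print(delta([*knob(.825),.038]))"
```

```text
t 2.2 pos [ 0.5399 -0.1713  0.1487] hold [-0.0015  0.0279] F [ 0.5  0.1 -0.1] g 0.492 0.0 yaz 72.1525111928309 tilt [ 0.007  0.001 -1.   ] q [-0.42  0.23 -0.26  1.08  0.   -0.11]
[-0.41 -0.19 11.07]
```

View pics/s1.png

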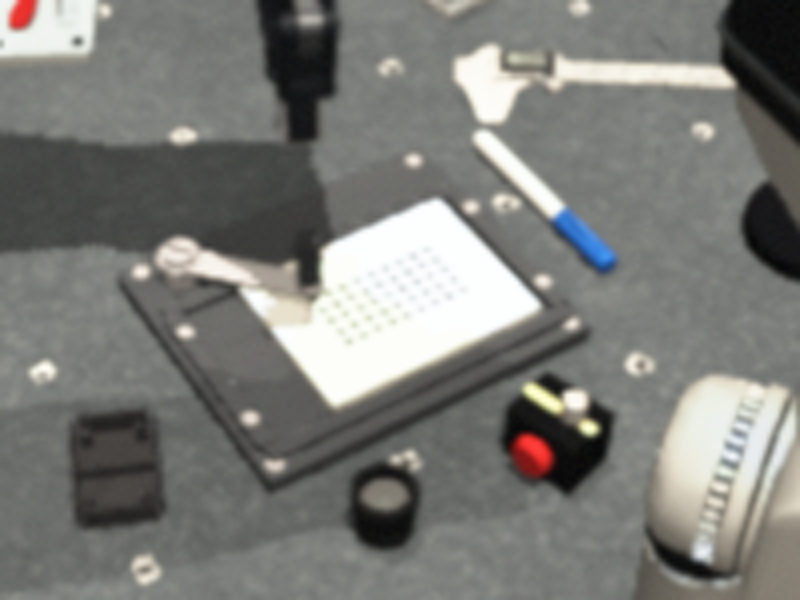

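The gripper hangs above the knob: fingertips near (303,135), knob top near (309,240). Both are in crop pixels and they line up. Next I descend.

Emit:
{"fn": "apply_moves", "kwargs": {"deltas": [[[0, 0, 3, 0, 130], [0, 0, 3, 0, 130], [0, 0, 0, 0, 130], [0, 0, 0, 0, 130]]]}}

```text
time: 2.6
ee_pos: [0.5427, -0.1716, 0.0928]
tool_rot: [0.0, 0.154, 0.988, -0.0]
wrist_force: [-0.2, -0.3, 0.2]
grip_width: 0.492
grasp_force: 0.0
```

```bash
python3 -c "
from h import *
st();print(delta([*knob(.825),.038]), world2pix('scene',[*knob(.825),.0615])*4-[600,480])"
```

```text
t 2.6 pos [ 0.5427 -0.1716  0.0928] hold [0.0013 0.0274] F [-0.2 -0.3  0.2] g 0.492 0.0 yaz 72.2515529424776 tilt [-0.001 -0.    -1.   ] q [-0.42  0.29 -0.32  0.96  0.   -0.11]
[-0.05 -0.24  5.48] [308.3673933  238.22925889]
```

Emit:
{"fn": "apply_moves", "kwargs": {"deltas": [[[0, -0.2, 2.7, 0, 130], [0, 0, 2.6, 0, 130], [0, 0, 0, 0, 130], [0, 0, 0, 0, 130]]]}}

```text
time: 3.0
ee_pos: [0.5429, -0.1743, 0.0403]
tool_rot: [0.001, 0.155, 0.988, -0.0]
wrist_force: [0.1, 0.9, 0.6]
grip_width: 0.488
grasp_force: 0.0
```

Emit:
{"fn": "apply_moves", "kwargs": {"deltas": [[[0, 0, 0, 0, 255], [0, 0, 0, 0, 255], [0, 0, 0, 0, 255], [0, 0, 0, 0, 255], [0, 0, 0, 0, 255]]]}}

```text
time: 3.5
ee_pos: [0.5434, -0.1749, 0.0403]
tool_rot: [0.002, 0.155, 0.988, -0.001]
wrist_force: [-0.5, -0.4, 6.4]
grip_width: 0.15
grasp_force: 25.4
```

```bash
python3 -c "
from h import *
st()
for t in (.825,.64,.45,.26,.07,-.12,-.3): print(t,delta([*knob(t),.038],np.r_[knob(.825),.038]))"
```

```text
t 3.5 pos [ 0.5434 -0.1749  0.0403] hold [0.0018 0.0241] F [-0.5 -0.4  6.4] g 0.15 25.4 yaz 72.19038496608532 tilt [-0.004 -0.001 -1.   ] q [-0.42  0.35 -0.37  0.85 -0.   -0.11]
0.825 [0. 0. 0.]
0.64 [-0.48  1.3   0.  ]
0.45 [-0.71  2.71  0.  ]
0.26 [-0.67  4.13  0.  ]
0.07 [-0.36  5.52 -0.  ]
-0.12 [ 0.2   6.82 -0.  ]
-0.3 [ 0.96  7.94 -0.01]
```

Emit:
{"fn": "apply_moves", "kwargs": {"deltas": [[[-0.28, 0.65, 0, 0, 255], [-0.2, 0.65, 0, 0, 255], [-0.14, 0.7, 0, 0, 255], [-0.09, 0.71, 0, 0, 255], [0, 0.71, 0.1, 0, 255]]]}}

```text
time: 4.0
ee_pos: [0.5628, -0.1466, 0.0399]
tool_rot: [0.004, 0.155, 0.988, -0.003]
wrist_force: [3.4, -2.0, 6.0]
grip_width: 0.151
grasp_force: 25.7
```

Emit:
{"fn": "apply_moves", "kwargs": {"deltas": [[[0.04, 0.71, 0.1, 0, 255], [0.13, 0.7, 0, 0, 255], [0.18, 0.69, 0, 0, 255], [0.26, 0.65, 0, 0, 255], [0.3, 0.65, 0, 0, 255]]]}}

```text
time: 4.5
ee_pos: [0.563, -0.1086, 0.0381]
tool_rot: [0.002, 0.155, 0.988, -0.0]
wrist_force: [0.6, -1.3, 6.6]
grip_width: 0.15
grasp_force: 25.5
```

Emit:
{"fn": "apply_moves", "kwargs": {"deltas": [[[0, 0, 0, 0, 255], [0, 0, 0, 0, 130], [0, 0, 0, 0, 130], [0, 0, 0, 0, 130]]]}}

```text
time: 4.9
ee_pos: [0.5589, -0.1078, 0.0353]
tool_rot: [-0.002, 0.155, 0.988, 0.0]
wrist_force: [0.3, 0.4, -0.5]
grip_width: 0.491
grasp_force: 0.0
```

```bash
python3 -c "
from h import *
st();p=RH.T@(env.observe()['ee_pos'][:2]-PV);print(np.hypot(*p),-np.arctan2(p[1],p[0]))"
```

```text
t 4.9 pos [ 0.5589 -0.1078  0.0353] hold [0.022  0.0899] F [ 0.3  0.4 -0.5] g 0.491 0.0 yaz 72.19488803882474 tilt [ 0.003  0.    -1.   ] q [-0.3   0.36 -0.37  0.85  0.    0.01]
0.07264869690035904 -0.1364260302789813
```

Emit:
{"fn": "apply_moves", "kwargs": {"deltas": [[[0, 0, -3, 0, 130], [0, 0, -3, 0, 200], [0, 0, 0, 0, 255]]]}}

```text
time: 5.2
ee_pos: [0.5633, -0.1093, 0.0999]
tool_rot: [0.003, 0.155, 0.988, -0.0]
wrist_force: [0.2, -0.2, 0.7]
grip_width: 0.161
grasp_force: 0.0
```

```bash
python3 -c "
from h import *
st();print(delta([*(O+RH@[.045,0]),.04]),delta([*(O+RH@[-.01,0]),0],np.r_[O,0]))"
```

```text
t 5.2 pos [ 0.5633 -0.1093  0.0999] hold [0.0263 0.0881] F [ 0.2 -0.2  0.7] g 0.161 0.0 yaz 72.18289907593285 tilt [-0.006  0.    -1.   ] q [-0.3   0.28 -0.31  0.97  0.    0.01]
[-4.99 -7.47  6.02] [ 0.93 -0.37 -0.01]
```

Emit:
{"fn": "apply_moves", "kwargs": {"deltas": [[[-2.5, -3.7, 0, 0, 255], [-2.5, -3.7, 1.5, 0, 255], [0, 0, 3, 0, 255], [0, 0, 1.5, 0, 255], [0, 0, 0, 0, 255]]]}}

```text
time: 5.7
ee_pos: [0.5815, -0.1922, 0.0322]
tool_rot: [-0.005, 0.155, 0.988, 0.001]
wrist_force: [-0.7, 0.7, -0.4]
grip_width: 0.0
grasp_force: 0.0
```

Emit:
{"fn": "apply_moves", "kwargs": {"deltas": [[[0, 0, 0, 0, 255], [0, 0, 0, 0, 255]]]}}

```text
time: 5.9
ee_pos: [0.5862, -0.1937, 0.0373]
tool_rot: [0.001, 0.154, 0.988, -0.0]
wrist_force: [-0.8, -0.1, 0.6]
grip_width: -0.003
grasp_force: 0.0
```

```bash
python3 -c "
from h import *
st();snap('top','t2.png',(205,150,305,250),6)"
```

```text
t 5.9 pos [ 0.5862 -0.1937  0.0373] hold [0.0431 0.0023] F [-0.8 -0.1  0.6] g -0.003 0.0 yaz 72.2549761941347 tilt [-0.001 -0.    -1.   ] q [-0.42  0.42 -0.26  0.88  0.   -0.11]
```

View pics/t2.png

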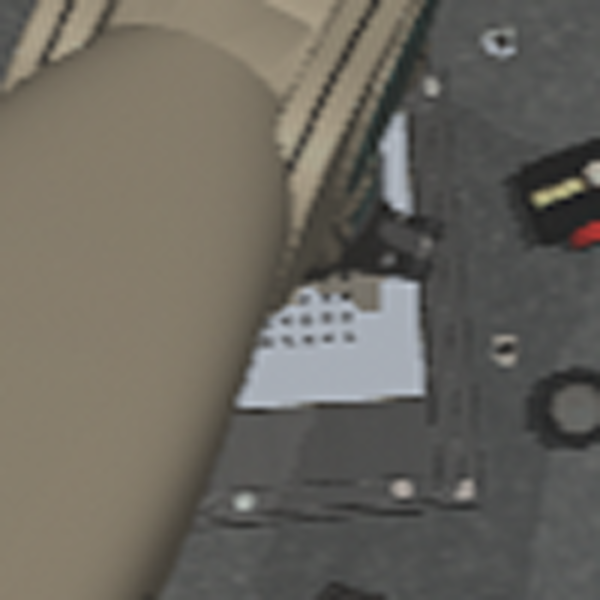

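The plate hasn't moved; its near edge is still at about row 400. Now I lower the closed fingers gently.

Emit:
{"fn": "apply_moves", "kwargs": {"deltas": [[[0, 0, 0.7, 0, 255], [0, 0, 0.7, 0, 255], [0, 0, 0.2, 0, 255], [0, 0, 0.1, 0, 255], [0, 0, 0.1, 0, 255]]]}}

```text
time: 6.45
ee_pos: [0.5853, -0.1938, 0.02]
tool_rot: [-0.001, 0.155, 0.988, 0.0]
wrist_force: [-5.1, 2.3, 17.4]
grip_width: -0.002
grasp_force: 9.0
```

Emit:
{"fn": "apply_moves", "kwargs": {"deltas": [[[0, 0, 0, 0, 255]]]}}

```text
time: 6.55
ee_pos: [0.5857, -0.194, 0.02]
tool_rot: [-0.0, 0.155, 0.988, 0.0]
wrist_force: [-3.6, 2.3, 11.8]
grip_width: 0.002
grasp_force: 5.6
```

Emit:
{"fn": "apply_moves", "kwargs": {"deltas": [[[0.28, -0.11, 0, 0, 255], [0.46, -0.18, 0, 0, 255], [0.46, -0.18, 0, 0, 255], [0.46, -0.18, 0, 0, 255]]]}}

```text
time: 6.95
ee_pos: [0.5705, -0.1963, 0.0201]
tool_rot: [0.003, 0.155, 0.988, -0.0]
wrist_force: [1.5, 1.1, 5.9]
grip_width: 0.001
grasp_force: 2.9
```

Emit:
{"fn": "apply_moves", "kwargs": {"deltas": [[[0.28, -0.11, 0, 0, 255], [0.28, -0.11, 0, 0, 255], [0.28, -0.11, 0, 0, 255]]]}}

```text
time: 7.25
ee_pos: [0.5616, -0.1969, 0.0201]
tool_rot: [0.003, 0.155, 0.988, -0.0]
wrist_force: [2.2, -0.2, 5.6]
grip_width: 0.001
grasp_force: 2.9
```

```bash
python3 -c "
from h import *
st()"
```

```text
t 7.25 pos [ 0.5616 -0.1969  0.0201] hold [0.0183 0.0008] F [ 2.2 -0.2  5.6] g 0.001 2.9 yaz 72.20322598637965 tilt [-0.006  0.    -1.   ] q [-0.45  0.41 -0.33  0.83  0.   -0.14]
```

Emit:
{"fn": "apply_moves", "kwargs": {"deltas": [[[0.19, -0.07, 0.1, 0, 255], [0.28, -0.11, 0, 0, 255], [0.28, -0.11, 0, 0, 255]]]}}

```text
time: 7.55
ee_pos: [0.555, -0.1978, 0.02]
tool_rot: [0.004, 0.155, 0.988, -0.001]
wrist_force: [3.1, 0.8, 8.3]
grip_width: 0.001
grasp_force: 4.3
```

Emit:
{"fn": "apply_moves", "kwargs": {"deltas": [[[0.19, -0.07, 0, 0, 255], [0.19, -0.07, 0, 0, 255], [0.19, -0.07, 0, 0, 255]]]}}

```text
time: 7.85
ee_pos: [0.549, -0.1982, 0.0201]
tool_rot: [0.004, 0.155, 0.988, -0.001]
wrist_force: [3.8, -0.6, 8.5]
grip_width: -0.0
grasp_force: 4.2
```

```bash
python3 -c "
from h import *
st();snap('top','t3.png',(205,150,305,250),6)"
```

```text
t 7.85 pos [ 0.549  -0.1982  0.0201] hold [0.0056 0.0004] F [ 3.8 -0.6  8.5] g -0.0 4.2 yaz 72.20502375556255 tilt [-0.009 -0.    -1.   ] q [-0.46  0.39 -0.36  0.81  0.   -0.15]
```

View pics/t3.png

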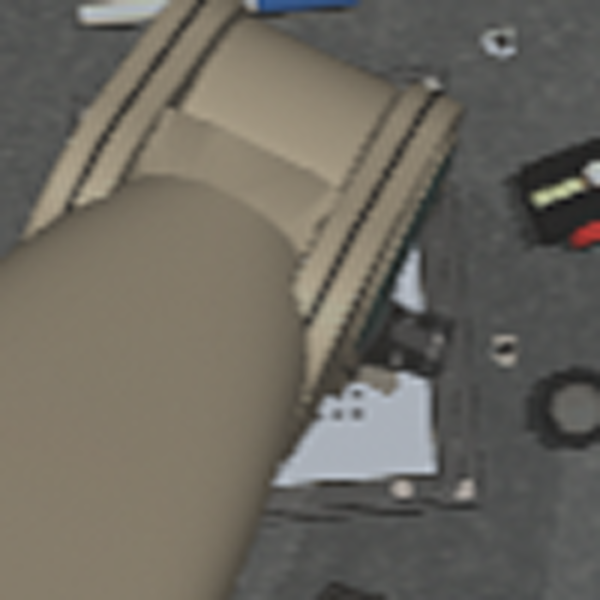

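The plate's near-right corner is now at (437,472), almost against the near stop. I'll keep pushing until the force says it is home.

Emit:
{"fn": "apply_moves", "kwargs": {"deltas": [[[0.19, -0.07, 0, 0, 255], [0.19, -0.07, 0.05, 0, 255], [0.19, -0.07, 0, 0, 255]]]}}

```text
time: 8.2
ee_pos: [0.5441, -0.1986, 0.02]
tool_rot: [0.005, 0.155, 0.988, -0.001]
wrist_force: [4.7, 0.8, 9.6]
grip_width: -0.001
grasp_force: 4.7
```

Emit:
{"fn": "apply_moves", "kwargs": {"deltas": [[[0.19, -0.07, 0, 0, 255], [0.19, -0.07, 0, 0, 255], [0, 0, 0, 0, 255]]]}}

```text
time: 8.5
ee_pos: [0.5397, -0.1989, 0.02]
tool_rot: [0.005, 0.155, 0.988, -0.001]
wrist_force: [3.4, -0.0, 9.1]
grip_width: -0.004
grasp_force: 4.9
```

```bash
python3 -c "
from h import *
st()"
```

```text
t 8.5 pos [ 0.5397 -0.1989  0.02  ] hold [-0.0037  0.0004] F [ 3.4 -0.   9.1] g -0.004 4.9 yaz 72.20557822232355 tilt [-0.011  0.    -1.   ] q [-0.47  0.38 -0.38  0.8   0.   -0.16]
```

Emit:
{"fn": "apply_moves", "kwargs": {"deltas": [[[0.19, -0.07, 0.1, 0, 255], [0.19, -0.07, 0, 0, 255], [0.19, -0.07, 0, 0, 255], [0, 0, -0.5, 0, 255], [0, 0, -3, 0, 255]]]}}

```text
time: 9.0
ee_pos: [0.5246, -0.1955, 0.0477]
tool_rot: [-0.004, 0.155, 0.988, 0.001]
wrist_force: [-0.5, 0.9, 0.2]
grip_width: 0.001
grasp_force: 0.0
```

Emit:
{"fn": "apply_moves", "kwargs": {"deltas": [[[0, 0, -4, 0, 255], [-2, 4.5, -1, 0, 200], [-2, 4.5, 0, 0, 130], [-2, 4.5, 0, 0, 130], [-2, 4.5, 0, 0, 130]]]}}

```text
time: 9.5
ee_pos: [0.6594, -0.0492, 0.1001]
tool_rot: [-0.001, 0.155, 0.988, -0.0]
wrist_force: [0.4, -0.9, 0.2]
grip_width: 0.487
grasp_force: 0.0
```

```bash
python3 -c "
from h import *
st();snap('top','t4.png',(205,150,305,250),6)"
```

```text
t 9.5 pos [ 0.6594 -0.0492  0.1001] hold [0.1264 0.1411] F [ 0.4 -0.9  0.2] g 0.487 0.0 yaz 72.1599761922898 tilt [ 0.002 -0.001 -1.   ] q [-0.17  0.43 -0.1   1.04 -0.    0.14]
```

View pics/t4.png

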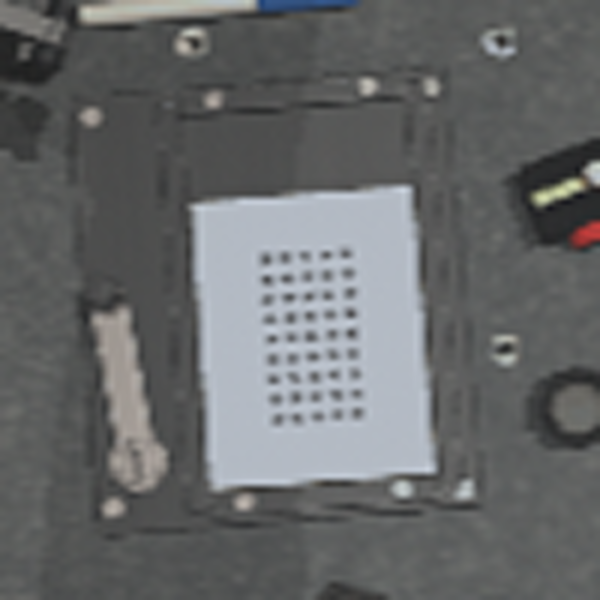

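The plate's near corners are at (212,489) and (437,472). They didn't move over the last 13 mm of drag, so the plate is home. The knob is at about (102,301).

```bash
python3 -c "
from h import *
def P(u,v,z): return pix2world('top',((u+.5)/6-.5+205,(v+.5)/6-.5+150),z)[:2]
for c in((193,204),(412,186),(437,472),(212,489)): print(RH.T@(P(*c,.02)-O))
k=P(102,301,.0595);p=RH.T@(k-PV);th=-np.arctan2(p[1],p[0]);print(k,np.hypot(*p),th)
print(delta([*knob(-.14),.1]))
for t in (-.14,.0,.14,.28,.42,.5,.56,.62): print(t,delta([*knob(t),.038],np.r_[knob(-.14),.038]))"
```

```text
[0.06567261 0.0486446 ]
[ 0.06609252 -0.05014169]
[-0.0623533  -0.05087919]
[-0.06236863  0.04875469]
[ 0.55676016 -0.10982346] 0.07015368617597194 -0.11420156589194046
[ 8.   -9.19 -0.05]
-0.14 [0. 0. 0.]
0.0 [-0.45 -0.95 -0.  ]
0.14 [-0.77 -1.95 -0.01]
0.28 [-0.95 -2.98 -0.01]
0.42 [-0.97 -4.03 -0.02]
0.5 [-0.92 -4.63 -0.02]
0.56 [-0.86 -5.07 -0.03]
0.62 [-0.76 -5.51 -0.03]
```

Emit:
{"fn": "apply_moves", "kwargs": {"deltas": [[[2.7, -3.1, 0, 0, 130], [2.7, -3.1, 0, 0, 130], [2.6, -3.0, 0, 0, 130], [0, 0, 0, 0, 130], [0, 0, 0, 0, 130]]]}}

```text
time: 10.05
ee_pos: [0.5536, -0.114, 0.1]
tool_rot: [-0.001, 0.156, 0.988, 0.0]
wrist_force: [0.9, 0.2, -0.0]
grip_width: 0.491
grasp_force: 0.0
```

```bash
python3 -c "
from h import *
st();print(delta([*knob(-.13),.038]))"
```

```text
t 10.05 pos [ 0.5536 -0.114   0.1   ] hold [0.0163 0.0841] F [ 0.9  0.2 -0. ] g 0.491 0.0 yaz 72.10568121847436 tilt [ 0.002  0.    -1.   ] q [-0.32  0.28 -0.32  0.98  0.   -0.01]
[-0.55  0.83  6.2 ]
```

Emit:
{"fn": "apply_moves", "kwargs": {"deltas": [[[-0.4, 0.7, 2, 0, 130], [0, 0, 2, 0, 130], [0, 0, 2.2, 0, 130], [0, 0, 0, 0, 130], [0, 0, 0, 0, 130]]]}}

```text
time: 10.55
ee_pos: [0.5615, -0.1079, 0.0385]
tool_rot: [-0.001, 0.154, 0.988, 0.0]
wrist_force: [0.4, 0.1, 0.5]
grip_width: 0.492
grasp_force: 0.0
```

Emit:
{"fn": "apply_moves", "kwargs": {"deltas": [[[0, 0, 0, 0, 255], [0, 0, 0, 0, 255], [0, 0, 0, 0, 255], [0, 0, 0, 0, 255], [0, 0, 0, 0, 255]]]}}

```text
time: 11.05
ee_pos: [0.5629, -0.1085, 0.04]
tool_rot: [0.002, 0.155, 0.988, 0.0]
wrist_force: [1.3, 1.6, 2.8]
grip_width: 0.148
grasp_force: 25.6
```

```bash
python3 -c "
from h import *
st();p=RH.T@(env.observe()['ee_pos'][:2]-PV);print(np.hypot(*p),-np.arctan2(p[1],p[0]))"
```

```text
t 11.05 pos [ 0.5629 -0.1085  0.04  ] hold [0.0259 0.0889] F [1.3 1.6 2.8] g 0.148 25.6 yaz 72.20126235693253 tilt [-0.003  0.001 -1.   ] q [-0.3   0.35 -0.36  0.85  0.    0.01]
0.07643543485536708 -0.11644051664697397
```

Emit:
{"fn": "apply_moves", "kwargs": {"deltas": [[[-0.2, -0.4, 0, 0, 255], [-0.18, -0.41, 0, 0, 255], [-0.17, -0.5, 0, 0, 255], [-0.15, -0.5, 0, 0, 255], [-0.1, -0.52, 0, 0, 255]]]}}

```text
time: 11.55
ee_pos: [0.5652, -0.1337, 0.0401]
tool_rot: [0.003, 0.155, 0.988, 0.001]
wrist_force: [7.0, 3.3, 3.0]
grip_width: 0.152
grasp_force: 25.7
```

Emit:
{"fn": "apply_moves", "kwargs": {"deltas": [[[-0.08, -0.51, -0.1, 0, 255], [-0.02, -0.53, -0.1, 0, 255], [0, -0.52, 0, 0, 255], [0.05, -0.6, 0, 0, 255], [0.07, -0.44, 0, 0, 255]]]}}

```text
time: 12.05
ee_pos: [0.5563, -0.1587, 0.0419]
tool_rot: [0.003, 0.155, 0.988, 0.0]
wrist_force: [5.0, 1.9, 3.3]
grip_width: 0.146
grasp_force: 25.6
```

Emit:
{"fn": "apply_moves", "kwargs": {"deltas": [[[0.09, -0.44, 0, 0, 255], [0, 0, 0, 0, 255], [0, 0, 0, 0, 255]]]}}

```text
time: 12.35
ee_pos: [0.5529, -0.1632, 0.0418]
tool_rot: [0.002, 0.155, 0.988, -0.001]
wrist_force: [3.5, -1.9, 4.8]
grip_width: 0.154
grasp_force: 25.7
```

```bash
python3 -c "
from h import *
st();p=RH.T@(env.observe()['ee_pos'][:2]-PV);print(np.hypot(*p),-np.arctan2(p[1],p[0]))"
```

```text
t 12.35 pos [ 0.5529 -0.1632  0.0418] hold [0.0121 0.035 ] F [ 3.5 -1.9  4.8] g 0.154 25.7 yaz 72.15768852979906 tilt [-0.004 -0.002 -1.   ] q [-0.4   0.35 -0.36  0.86 -0.   -0.09]
0.07667006707191273 0.6272438579208789
```

Clip angle is 0.627, as wanted. Release, lift, back off and look.

Emit:
{"fn": "apply_moves", "kwargs": {"deltas": [[[0, 0, 0, 0, 130], [0, 0, 0, 0, 130], [0, 0, 0, 0, 130], [0, 0, -3, 0, 130], [0, 0, -3, 0, 130]]]}}

```text
time: 12.85
ee_pos: [0.5487, -0.1604, 0.0991]
tool_rot: [-0.003, 0.155, 0.988, 0.001]
wrist_force: [0.5, 0.9, 0.5]
grip_width: 0.488
grasp_force: 0.0
```

Emit:
{"fn": "apply_moves", "kwargs": {"deltas": [[[-2, 4.5, -2, 0, 130], [-2, 4.5, 0, 0, 130], [-2, 4.5, 0, 0, 130], [-2, 4.5, 0, 0, 130], [0, 0, 0, 0, 130]]]}}

```text
time: 13.35
ee_pos: [0.6834, -0.0121, 0.1187]
tool_rot: [0.001, 0.152, 0.988, 0.001]
wrist_force: [-0.8, -0.4, -0.5]
grip_width: 0.486
grasp_force: 0.0
```

```bash
python3 -c "
from h import *
st();snap('top','t5.png',(205,150,305,250),6)"
```

```text
t 13.35 pos [ 0.6834 -0.0121  0.1187] hold [0.153  0.1764] F [-0.8 -0.4 -0.5] g 0.486 0.0 yaz 72.52894779489235 tilt [-0.001  0.002 -1.   ] q [-0.11  0.45 -0.03  1.09  0.    0.19]
```

View pics/t5.png

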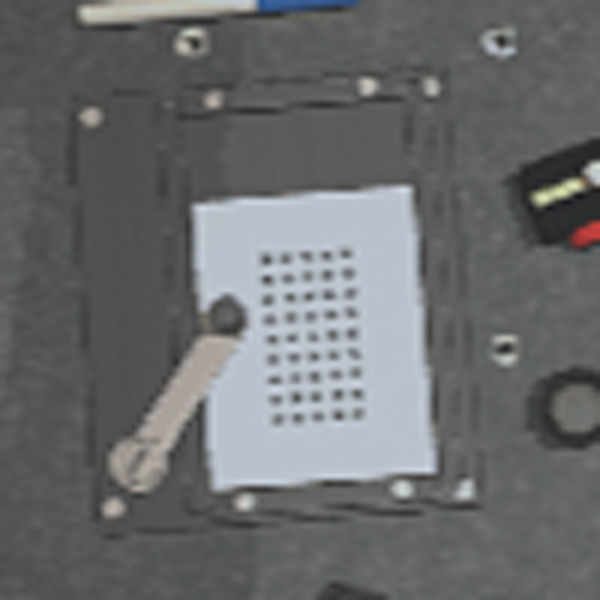

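The plate's near edge is unchanged, still home at (212,489) to (437,472). The knob at (225,313) is on the plain left border, clear of the dots, whose left column is at about 268. The bystanders in view haven't moved.

```bash
python3 -c "
from h import *
print(env.job_done())"
```

```text
the job is handed in; nothing more can be done
None
```

I handed the job in at about 13 s: the plate is home against the near stop, the clip pad presses on the plain left border (about 0.63 rad, clear of the dots), and the gripper is open and clear of everything.

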